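# Sieve the nuts out of the rack ears

## Task

Take the loaded hand sieve by its handle from the rubber mat, hold it level over the grey parts bin and shake it from side to side until all six square nuts have dropped through the mesh into the bin and only the two rack ears are left in the sieve. Then set the sieve, with the ears in it, gently back down flat in the middle of the mat and square with it, and let go. Keep the sieve level throughout, and leave the other things on the bench alone.

Things in the scene. Friction and masses are not known exactly. Their poses are not given: they have to be found in the camera images.
- sieve: Steel hand sieve, open on top: sheet frame 156 (its x) x 186 (its y) x 45 mm high outside, wall 3 mm. A hoop handle of 8 mm bar, 200 mm wide over all, rises from its two 156 mm sides (feet 51 mm towards +x) and rakes 25 degrees towards -x, so that the grip is over the balance point. Empty about 0.38 kg, loaded 0.6 to 0.9 kg. Origin: centre of its underside; z up.
- sieve_mesh (a point): Centre of the sieve's mesh, 7.5 mm over its origin, at the top of the wires: welded 3 mm wire, 27 mm square openings, 30 mm pitch. Nuts slide on it with friction of about 0.3: they stay put on a smooth carry and move when the sieve is shaken at well over 4 m/s2.
- sieve_grip (a point): Centre of the sieve's black hand grip, 140 mm above the sieve's origin; axes as the sieve's. A flat-sided bar 110 mm long (y), 14 mm thick, 30 mm deep, raked with the hoop: its flats face (0.906, 0, 0.423) and the opposite, its depth runs along (-0.423, 0, 0.906). Fingers close square on the flats when they point along (0.423, 0, -0.906); upright ones would turn the sieve.
- mat: Black rubber mat, fixed to the bench, 220 mm (its x) by 250 mm (its y), 4 mm thick. Origin: centre of its underside, on the bench. The loaded sieve stands on it at the start, not quite in the middle.
- bin: Grey plastic parts bin, open at the top, fixed to the bench, 260 mm (its x) by 320 mm (its y) outside and 100 mm high, walls and floor 4 mm thick, with a rim 8 mm proud of the walls outside; empty at the start. Origin: centre of its underside, on the bench. It stands left or right of the mat.
- ear0: Rack ear 1 of 2: L-shaped bracket of 3 mm dark steel, flat leg 90 by 44 mm, with a 28 mm high upright flange at one end, 0.12 kg. It starts flat in the sieve and cannot pass the mesh. Origin: centre of the flat leg's underside; x along the leg towards the flange, z up.
- ear1: Rack ear 2 of 2: L-shaped bracket of 3 mm dark steel, flat leg 90 by 44 mm, with a 28 mm high upright flange at one end, 0.12 kg. It starts flat in the sieve and cannot pass the mesh. Origin: centre of the flat leg's underside; x along the leg towards the flange, z up.
- nut0: Square steel nut 1 of 6: 18 x 18 mm, 10 mm high, with a 12 mm hole, 19 g. It starts lying flat in the sieve on a wire crossing, and passes the mesh once it slides off the crossing. Origin: centre of one flat face (the underside at the start); z along the nut's axis.
- nut1: Square steel nut 2 of 6: 18 x 18 mm, 10 mm high, with a 12 mm hole, 19 g. It starts lying flat in the sieve on a wire crossing, and passes the mesh once it slides off the crossing. Origin: centre of one flat face (the underside at the start); z along the nut's axis.
- nut2: Square steel nut 3 of 6: 18 x 18 mm, 10 mm high, with a 12 mm hole, 19 g. It starts lying flat in the sieve on a wire crossing, and passes the mesh once it slides off the crossing. Origin: centre of one flat face (the underside at the start); z along the nut's axis.
- nut3: Square steel nut 4 of 6: 18 x 18 mm, 10 mm high, with a 12 mm hole, 19 g. It starts lying flat in the sieve on a wire crossing, and passes the mesh once it slides off the crossing. Origin: centre of one flat face (the underside at the start); z along the nut's axis.
- nut4: Square steel nut 5 of 6: 18 x 18 mm, 10 mm high, with a 12 mm hole, 19 g. It starts lying flat in the sieve on a wire crossing, and passes the mesh once it slides off the crossing. Origin: centre of one flat face (the underside at the start); z along the nut's axis.
- nut5: Square steel nut 6 of 6: 18 x 18 mm, 10 mm high, with a 12 mm hole, 19 g. It starts lying flat in the sieve on a wire crossing, and passes the mesh once it slides off the crossing. Origin: centre of one flat face (the underside at the start); z along the nut's axis.
- screwdriver: Bystander: screwdriver with a black handle, 200 mm long, lying between mat and bin. Origin: under its middle.
- tape: Bystander: roll of black tape, 100 mm across, 25 mm high, lying flat at the left of the bench. Origin: centre of its underside.
- tester: Bystander: grey hand-held cable tester, 130 by 65 by 28 mm, lying at the right of the bench. Origin: centre of its underside.
- wrench: Bystander: steel open-ended wrench, 206 mm long, lying at the left of the bench. Origin: under its middle.
- levelling_foot: Bystander: rack levelling foot standing on its black 50 mm pad, its steel stud pointing up, 74 mm high in all, between mat and bin, nearer the robot. Origin: centre of its underside.
Not all that is in view belongs to the job. What is shaped like the ear0 but orange or turquoise is not meant.

How it is judged:
By the outcome, as a careful person would: the job done as asked, in the order asked, and still so for the second after the job is handed in, with the robot touching nothing.
It also fails if it takes over 64 s, if anything falls off the work surface, if the arm or the gripper's body presses on something with over 40 N, if the wrist force passes 120 N, or if a joint passes its speed limit or range.

## Robot

A 6-joint arm with a two-finger parallel gripper is mounted at the origin on the work surface. World frame = base frame: x ahead of the robot, y to its left, z up, the work surface at z = 0. Lengths are in m, angles in rad, forces in N, time in s.
With the tool pointing down it reaches from about 0.325 to 0.775 m from the base axis. Payload 9.3 kg.
Tool frame: the origin (TCP) lies at the very end of the fingers, on their centre line; the grasp point (between the pads) lies 19 mm behind it; z points along the fingers, y is the direction in which the jaws open and shut (so a half turn about z gives the same grasp; the last joint's range is limited). The gripper opens to 85 mm and grips with 20 to 120 N. Pads are 22 mm wide; open, the fingers measure 114 mm over their backs; the gripper's body (76 mm by 85 mm) begins 54 mm behind the grasp point. The pads swing forward as they close: fully open they stand 13 mm farther back than shut.
Start: joints at [-1.503, 0.259, 0.021, 1.334, 0, 1.418], TCP at [0.12, -0.537, 0.231] pointing down, gripper open.
Joint ranges: [-3.04, 3.04], [-0.91, 1.82], [-1.04, 1.36], [-1.92, 1.95], [-1.52, 1.45], [-3.14, 3.14]. Speed limits (rad/s): [2.22, 2.22, 2.79, 3.14, 3.14, 3.14].

## Interface

Orientations are given as [roll, pitch, yaw] about the fixed x, y, z axes, in that order (R = Rz(yaw) Ry(pitch) Rx(roll)).
In Python, from workcell import arm gives the robot as it stands.
- The arm moves only by the shell command python3 -m jog 'ROWS' [FORCE]. ROWS is JSON, one flat list of numbers, 7 for each row, row after row: the shift along the tool's x, y, z in m, then the turn, a rotation vector about the tool's x, y, z in rad, then the gripper's target within -1 to 1 (shut at 1, half-way at 0, fully open at -1). In form: [tx, ty, tz, ax, ay, az, claw, tx, ty, tz, ax, ay, az, claw, ...]. A call has 1 to 12 rows; each row is the pose to reach, as a shift and turn from the pose commanded when the call began, along the tool's axes at that moment; what a row does not reach only later rows make up. A row lasts 1/12 s, in which the tool goes at most 41.7 mm and 7.16 degrees, less where a joint would pass 70% of its speed; a pose out of reach is approached as far as the arm can. A call with a gripper value outside its range is refused whole. The fingers move at their own pace and stop on an object; FORCE is the grip in N (left out, the last holds). Time passes only in rows, so rows that repeat a pose let the fingers close. It gives the time, the measured TCP pose, the force and the opening at its end, in the units of the state.
- arm.sense(): the state, without advancing time (a new reading comes with each control period).
- arm.camera(name): name is "scene" or "top" or "wrist"; returns a dict with "pixels" (400x640x3 uint8, blue, green, red), "fx", "fy", "cx", "cy" (pixels), "k1" (the pictures are not rectified: a ray, as slopes to the right and down, at radius r is drawn at 1 + k1 r^2 times it, then the intrinsics apply), "pose" (4x4, takes a point from camera to world coordinates); the wrist camera has in their place "tool_from_camera" (4x4, takes a point from camera to tool coordinates, whose origin is the TCP and whose axes are the flange's). Camera axes: x right, y down, z forward; pixel columns grow to the right and rows downward; lengths in m; the calibration is good to about 2 mm. A picture is of the moment at which its call begins: read the wrist's pose just before it. There is no depth.
- arm.hand_in(): hands the job in, once; it reports no verdict.
The state is a dict: "clock": time; "joint_pos": joint angles; "joint_vel": joint speeds; "effort": joint torques, N m; "tool_pos": TCP position; "orientation": TCP orientation; "force": force on the tool from outside, world axes, zero at the start; "ft_torque": the same for the moment, N m; "width": opening from 0.0 (shut) to 1.0 (fully open).
Only numpy, scipy, OpenCV 4.12 (cv2) and the standard library are available. Lean on these libraries where they do the work, as an engineer would, in place of code of your own. Each camera call takes 0.05 s, during which the arm holds its last target.

## Working session

There is one attempt and no reset: what is moved stays moved. The work goes in short steps, Python scripts to look and compute and a shell command to move; the robot and the scene stay as the last step left them, time stands still between calls to the robot, and variables do not carry over. Pictures are saved under pics/ and viewed, and the job is handed in when it is done.

```bash
ls; mkdir -p pics; cat > h.py <<'E'
import numpy as np,cv2
from workcell import arm
from scipy.spatial.transform import Rotation as R
def snap(n,f):
    c=arm.camera(n); cv2.imwrite('pics/'+f,c['pixels']); return c
def ray(c,u,v,T=None):
    T=c['pose'] if T is None else T
    xd=np.array([(u-c['cx'])/c['fx'],(v-c['cy'])/c['fy']]); x=xd.copy()
    for _ in range(30): x=xd/(1+c['k1']*(x@x))
    T=np.array(T)
    return T[:3,3],T[:3,:3]@np.array([x[0],x[1],1.])
def hit(c,u,v,z,T=None):
    o,d=ray(c,u,v,T); return o+d*(z-o[2])/d[2]
def proj(c,p,T=None):
    T=np.array(c['pose'] if T is None else T); q=T[:3,:3].T@(np.array(p)-T[:3,3]); s=q[:2]/q[2]
    s=s*(1+c['k1']*(s@s)); return s[0]*c['fx']+c['cx'],s[1]*c['fy']+c['cy']
def toolT(s):
    M=np.eye(4);M[:3,:3]=R.from_euler('xyz',s['orientation']).as_matrix();M[:3,3]=s['tool_pos'];return M
E
python3 - <<'E'
from h import *
print(arm.sense())
for n in('scene','top','wrist'):
    c=snap(n,n+'0.png'); print(n,{k:(np.round(v,3).tolist()) for k,v in c.items() if k!='pixels'})
E
```

```text
pics
{'clock': 0.0, 'joint_pos': array([-1.50256372e+00,  2.59220028e-01,  2.07658818e-02,  1.33370353e+00,
       -3.40630986e-06,  1.41822404e+00]), 'joint_vel': array([-0.00019711, -0.00104159, -0.00084334, -0.00119886, -0.00043266,
       -0.00123152]), 'effort': array([-1.22105917e-03, -5.55639946e+01,  3.44530106e+01,  1.37135977e-02,
       -2.14258444e-04,  9.73345095e-06]), 'tool_pos': array([ 0.12044846, -0.53636491,  0.23065267]), 'orientation': array([-3.14024660e+00, -2.03532288e-04,  2.20804762e-01]), 'force': array([-0.51675385,  0.41003281,  0.25019571]), 'ft_torque': array([0.01267107, 0.03977512, 0.00075327]), 'width': 1.0050689356949747}
scene {'fx': 424.49, 'fy': 424.49, 'cx': 321.0, 'cy': 203.695, 'k1': -0.028, 'pose': [[0.75, 0.577, -0.324, 0.949], [0.661, -0.642, 0.388, -0.475], [0.015, -0.505, -0.863, 1.224], [0.0, 0.0, 0.0, 1.0]]}
top {'fx': 412.104, 'fy': 412.104, 'cx': 322.393, 'cy': 200.073, 'k1': 0.033, 'pose': [[0.016, -0.985, 0.172, 0.34], [-1.0, -0.014, 0.014, 0.005], [-0.012, -0.172, -0.985, 1.408], [0.0, 0.0, 0.0, 1.0]]}
wrist {'fx': 291.143, 'fy': 291.143, 'cx': 318.599, 'cy': 200.214, 'k1': 0.015, 'tool_from_camera': [[-0.001, -0.956, -0.292, 0.073], [1.0, -0.0, -0.001, 0.001], [0.0, -0.292, 0.956, -0.142], [0.0, 0.0, 0.0, 1.0]]}
```

View pics/scene0.png

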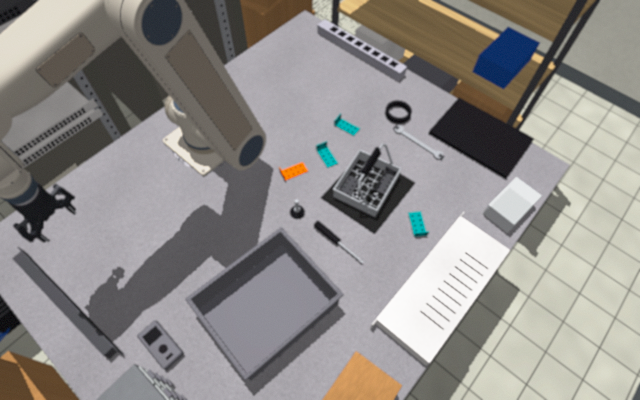

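View pics/top0.png

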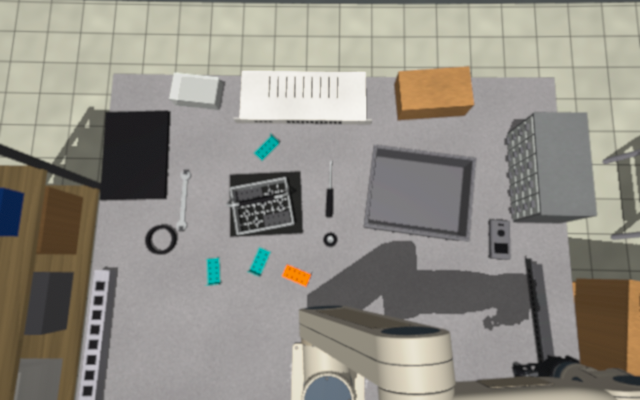

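View pics/wrist0.png

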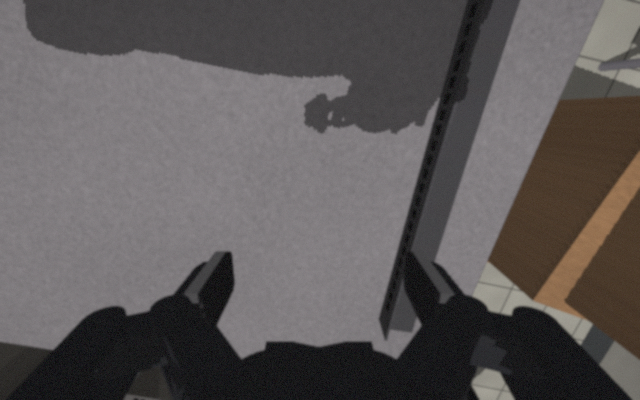

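The top view shows the mat and sieve around (265,205), the bin around (420,193), the screwdriver at (330,190) and the levelling foot at (330,240). Next I'll enlarge the mat and bin regions and locate their corners.

```bash
python3 - <<'E'
from h import *
t=cv2.imread('pics/top0.png'); s=cv2.imread('pics/scene0.png')
cv2.imwrite('pics/c1.png',cv2.resize(t[160:250,215:315],None,fx=6,fy=6,interpolation=cv2.INTER_CUBIC))
cv2.imwrite('pics/c2.png',cv2.resize(s[135:240,315:425],None,fx=5,fy=5,interpolation=cv2.INTER_CUBIC))
cv2.imwrite('pics/c3.png',cv2.resize(t[135:255,350:490],None,fx=5,fy=5,interpolation=cv2.INTER_CUBIC))
E
```

```text
(no output)
```

View pics/c1.png

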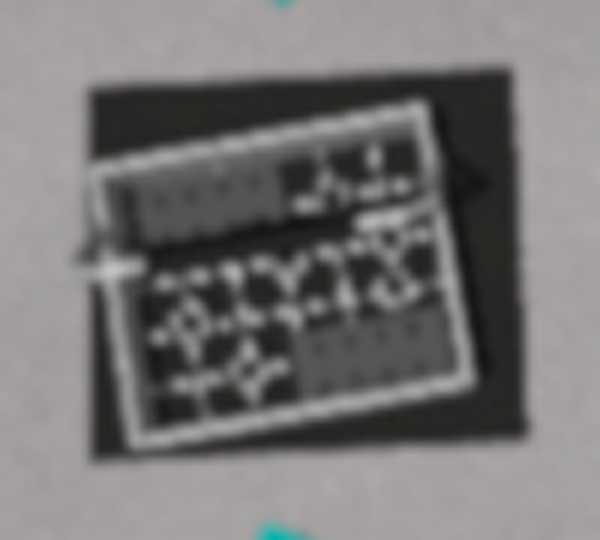

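View pics/c2.png

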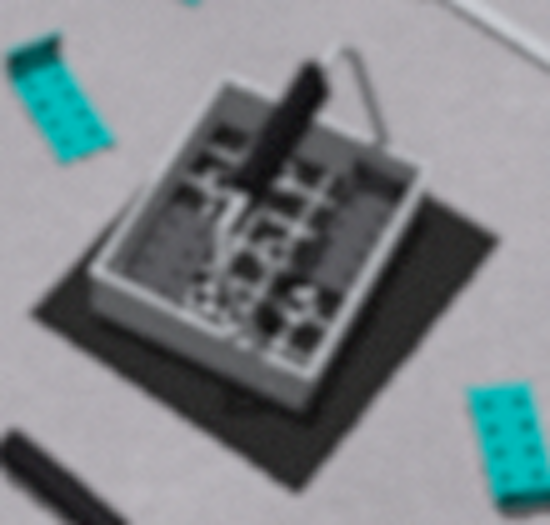

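View pics/c3.png

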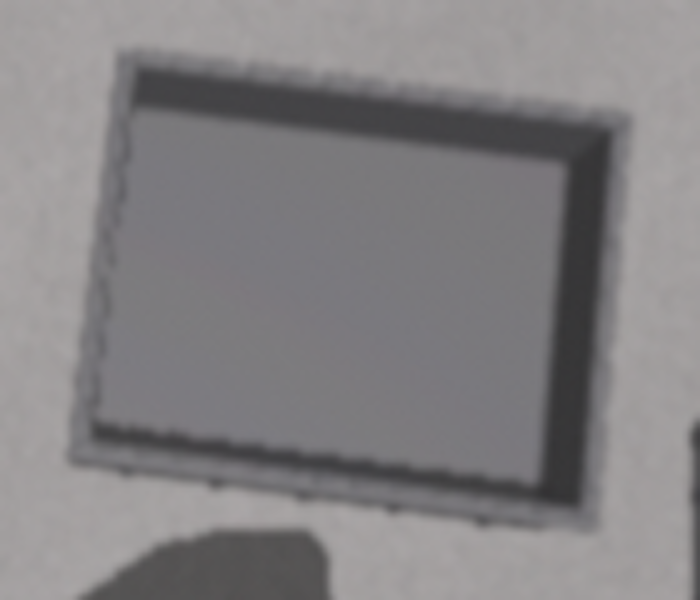

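```bash
python3 - <<'E'
from h import *
class A: pass
c=arm.camera('top'); cs=arm.camera('scene')
def pts(l,o,f,z): return np.array([hit(c,o[0]+(u+.5)/f-.5,o[1]+(v+.5)/f-.5,z) for u,v in l])
def rep(n,P):
    e=[np.linalg.norm(P[(i+1)%4]-P[i])*1e3 for i in range(4)]
    d=P[0]+P[1]-P[2]-P[3]; d2=P[0]+P[3]-P[1]-P[2]
    print(n,P[:,:2].round(4).tolist(),'ctr',P.mean(0).round(4),'edges',np.round(e,1),'xdir deg',np.degrees(np.arctan2(d[1],d[0])).round(2),'ydir-90',(np.degrees(np.arctan2(d2[1],d2[0]))-90).round(2))
S=pts([(90,162),(428,100),(475,382),(135,450)],(215,160),6,.049)
M=pts([(90,88),(512,70),(528,435),(92,460)],(215,160),6,.004)
B=pts([(120,50),(632,112),(595,527),(70,462)],(350,135),5,.1)
rep('sieve',S);rep('mat',M);rep('bin',B)
ctr=S.mean(0);d=S[0]+S[1]-S[2]-S[3];th=np.arctan2(d[1],d[0])
for t in (th,th+np.pi):
    Rz=R.from_euler('z',t).as_matrix(); o=np.array([ctr[0],ctr[1],.004])
    for nm,p in (('grip',[0,0,.14]),('g+y',[0,.055,.14]),('g-y',[0,-.055,.14]),('foot+y',[.051,.093,.03]),('foot-y',[.051,-.093,.03])):
        w=o+Rz@p; a=np.array(proj(c,w));b=np.array(proj(cs,w))
        print(round(np.degrees(t),1),nm,w.round(3),'crop1',((a-[215,160])*6).round(),'crop2',((b-[315,135])*5).round())
    o2=o
# grip triangulation: top centre (250,235)/6, scene crop2 (285,130)/5
o1,d1=ray(c,215+250/6,160+235/6);o2,d2=ray(cs,315+285/5,135+130/5)
k=np.linalg.lstsq(np.c_[d1,-d2],o2-o1,rcond=None)[0];print('grip tri',o1+k[0]*d1,o2+k[1]*d2)
E
```

```text
sieve [[0.619, 0.3379], [0.6574, 0.1491], [0.4979, 0.1181], [0.4576, 0.3042]] ctr [0.558  0.2273 0.049 ] edges [192.6 162.5 190.4 164.9] xdir deg 11.4 ydir-90 11.84
mat [[0.6723, 0.3513], [0.6865, 0.1054], [0.4733, 0.0908], [0.4555, 0.3382]] ctr [0.5719 0.2214 0.004 ] edges [246.3 213.7 248.  217.2] xdir deg 3.67 ydir-90 3.7
bin [[0.756, -0.1419], [0.7175, -0.4735], [0.4474, -0.4378], [0.4832, -0.1088]] ctr [ 0.6011 -0.2905  0.1   ] edges [333.8 272.4 330.9 274.8] xdir deg -7.23 ydir-90 -6.42
11.4 grip [0.558 0.227 0.144] crop1 [251. 240.] crop2 [277. 135.]
11.4 g+y [0.547 0.281 0.144] crop1 [146. 259.] crop2 [315.  75.]
11.4 g-y [0.569 0.173 0.144] crop1 [355. 221.] crop2 [237. 197.]
11.4 foot+y [0.59  0.329 0.034] crop1 [107. 216.] crop2 [385. 166.]
11.4 foot-y [0.626 0.146 0.034] crop1 [431. 157.] crop2 [263. 369.]
191.4 grip [0.558 0.227 0.144] crop1 [251. 240.] crop2 [277. 135.]
191.4 g+y [0.569 0.173 0.144] crop1 [355. 221.] crop2 [237. 197.]
191.4 g-y [0.547 0.281 0.144] crop1 [146. 259.] crop2 [315.  75.]
191.4 foot+y [0.526 0.126 0.034] crop1 [462. 332.] crop2 [125. 300.]
191.4 foot-y [0.49  0.308 0.034] crop1 [134. 393.] crop2 [253. 104.]
grip tri [0.55964183 0.22695184 0.14976784] [0.56196584 0.22954418 0.15063154]
```

```bash
cat >> h.py <<'E'
def sieveR(yawdeg):  # tool orientation for a sieve of given yaw
    return R.from_euler('z',yawdeg,degrees=True).as_matrix()@np.array([[0,.9063,.4226],[1,0,0],[0,.4226,-.9063]])
def delta(pos,Rt,cur=None):
    s=arm.sense(); T=toolT(s) if cur is None else cur
    d=T[:3,:3].T@(np.array(pos)-T[:3,3]); rv=R.from_matrix(T[:3,:3].T@Rt).as_rotvec()
    print('shift',d.round(4),'turn',rv.round(4),'dist',np.linalg.norm(d).round(3),'deg',np.degrees(np.linalg.norm(rv)).round(1))
E
python3 - <<'E'
from h import *
Rt=sieveR(11.6); g=np.array([.559,.2275,.144]); t=g+.020*Rt[:,2]
print('grasp tcp',t,'pre',t-.12*Rt[:,2], R.from_matrix(Rt).as_euler('xyz'))
delta([.43,-.22,.33],sieveR(-25)); delta(t-.12*Rt[:,2],Rt)
T=np.eye(4);T[:3,:3]=sieveR(-25);T[:3,3]=[.43,-.22,.33]; delta(t-.12*Rt[:,2],Rt,T)
E
```

```text
grasp tcp [0.56727937 0.22919951 0.125874  ] pre [0.51760315 0.21900245 0.23463   ] [2.7052736  0.         1.77325452]
shift [ 0.3714 -0.2411 -0.0988] turn [-0.4059  0.1989 -0.8989] dist 0.454 deg 57.6
shift [ 0.553  -0.6502 -0.0032] turn [-0.3449  0.3377 -1.5258] dist 0.854 deg 91.7
shift [ 0.4349 -0.1365  0.0416] turn [-0.      0.27   -0.5789] dist 0.458 deg 36.6
```

```bash
python3 -m jog '[0.03,-0.02,-0.099,-0.05,0.02,-0.1,-1, 0.371,-0.241,-0.099,-0.406,0.199,-0.899,-1, 0.371,-0.241,-0.099,-0.406,0.199,-0.899,-1, 0.371,-0.241,-0.099,-0.406,0.199,-0.899,-1, 0.371,-0.241,-0.099,-0.406,0.199,-0.899,-1, 0.371,-0.241,-0.099,-0.406,0.199,-0.899,-1, 0.371,-0.241,-0.099,-0.406,0.199,-0.899,-1, 0.371,-0.241,-0.099,-0.406,0.199,-0.899,-1, 0.371,-0.241,-0.099,-0.406,0.199,-0.899,-1, 0.371,-0.241,-0.099,-0.406,0.199,-0.899,-1, 0.371,-0.241,-0.099,-0.406,0.199,-0.899,-1, 0.371,-0.241,-0.099,-0.406,0.199,-0.899,-1]'
python3 - <<'E'
from h import *
Rt=sieveR(11.6); g=np.array([.559,.2275,.144]); t=g+.020*Rt[:,2]
delta(t-.12*Rt[:,2],Rt)
E
```

```text
clock: 1.25
tool_pos: [0.4318, -0.2167, 0.3317]
orientation: [2.702, 0.0, 1.138]
force: [-0.0, -1.1, -1.0]
width: 1.002
shift [ 0.4315 -0.1362  0.0432] turn [ 0.003   0.2696 -0.5754] dist 0.455 deg 36.4
```

```bash
python3 -m jog '[0.432,-0.136,0.043,0.003,0.27,-0.575,-1,0.432,-0.136,0.043,0.003,0.27,-0.575,-1,0.432,-0.136,0.043,0.003,0.27,-0.575,-1,0.432,-0.136,0.043,0.003,0.27,-0.575,-1,0.432,-0.136,0.043,0.003,0.27,-0.575,-1,0.432,-0.136,0.043,0.003,0.27,-0.575,-1,0.432,-0.136,0.043,0.003,0.27,-0.575,-1,0.432,-0.136,0.043,0.003,0.27,-0.575,-1,0.432,-0.136,0.043,0.003,0.27,-0.575,-1,0.432,-0.136,0.043,0.003,0.27,-0.575,-1,0.432,-0.136,0.043,0.003,0.27,-0.575,-1,0.432,-0.136,0.043,0.003,0.27,-0.575,-1]'
python3 - <<'E'
from h import *
Rt=sieveR(11.6); g=np.array([.559,.2275,.144]); t=g+.020*Rt[:,2]
delta(t,Rt); delta(t-.12*Rt[:,2],Rt)
s=arm.sense(); c=snap('wrist','w1.png'); T=toolT(s)@np.array(c['tool_from_camera'])
Rz=R.from_euler('z',11.6,degrees=True).as_matrix()
for p in ([0,0,.14],[0,.055,.14],[0,-.055,.14],[.078,.093,.045],[.078,-.093,.045],[-.078,-.093,.045],[-.078,.093,.045]):
    print(p,np.round(proj(c,np.array([.559,.2275,.004])+Rz@p,T)))
E
```

```text
clock: 2.25
tool_pos: [0.5165, 0.2212, 0.2316]
orientation: [2.709, -0.003, 1.776]
force: [-0.7, -1.2, -0.6]
width: 1.002
shift [-0.0028  0.0024  0.1175] turn [-0.0042 -0.0037  0.0009] dist 0.118 deg 0.3
shift [-0.0023  0.0019 -0.0025] turn [-0.0042 -0.0037  0.0009] dist 0.004 deg 0.3
[0, 0, 0.14] [323. 203.]
[0, 0.055, 0.14] [323. 138.]
[0, -0.055, 0.14] [323. 260.]
[0.078, 0.093, 0.045] [348.  96.]
[0.078, -0.093, 0.045] [344. 243.]
[-0.078, -0.093, 0.045] [224. 267.]
[-0.078, 0.093, 0.045] [206.  92.]
```

View pics/w1.png

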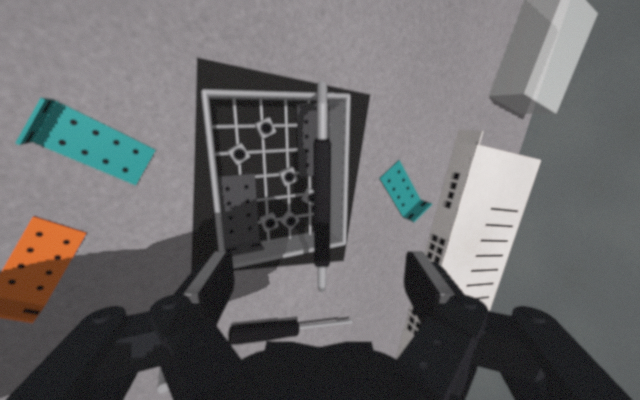

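The wrist picture shows the grip centred at (322,201) and running from row 138 to 265, which matches the prediction. The six nuts are at (266,128), (239,154), (289,177), (310,197), (270,222) and (291,221). The dark ears at (240,205) and (310,130) are inside the sieve, so those are the ones meant. The turquoise brackets at (90,135) and (405,190) and the orange one at (40,265) are outside it. I'll go in and grip.

```bash
python3 -m jog '[-0.003,0.002,0.03,-0.004,-0.004,0,-1,-0.003,0.002,0.06,-0.004,-0.004,0,-1,-0.003,0.002,0.085,-0.004,-0.004,0,-1,-0.003,0.002,0.105,-0.004,-0.004,0,-1,-0.003,0.002,0.117,-0.004,-0.004,0,-1,-0.003,0.002,0.118,-0.004,-0.004,0,-1,-0.003,0.002,0.118,-0.004,-0.004,0,-1]'
python3 - <<'E'
from h import *
Rt=sieveR(11.6); g=np.array([.559,.2275,.144]); t=g+.020*Rt[:,2]
delta(t,Rt)
snap('wrist','w2.png');snap('scene','s2.png')
im=cv2.imread('pics/s2.png')[100:260,270:460]; cv2.imwrite('pics/s2c.png',cv2.resize(im,None,fx=3.5,fy=3.5,interpolation=cv2.INTER_CUBIC))
E
```

```text
clock: 2.88
tool_pos: [0.5678, 0.222, 0.127]
orientation: [2.705, 0.002, 1.767]
force: [-0.2, -0.5, -0.3]
width: 1.004
shift [0.0072 0.0003 0.0014] turn [ 0.0004  0.0045 -0.0048] dist 0.007 deg 0.4
```

View pics/w2.png

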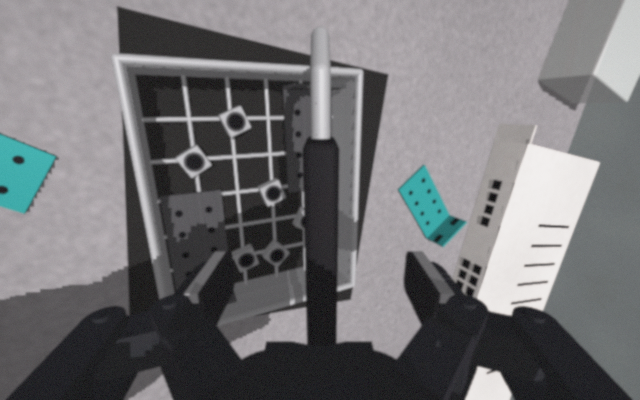

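View pics/s2c.png

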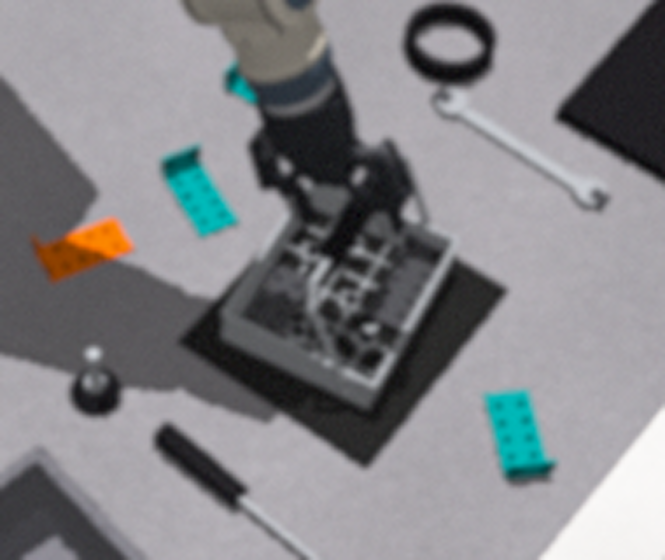

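The grip runs between the open fingers at column 320, centred in the jaws. Next: a small 6 mm shift along its length, then close.

```bash
python3 -m jog '[0.006,0,0.001,0,0.002,0,-1,0.006,0,0.001,0,0.002,0,-1,0.006,0,0.001,0,0.002,0,-1]' 40
python3 - <<'E'
from h import *
Rt=sieveR(11.6); g=np.array([.559,.2275,.144]); t=g+.020*Rt[:,2]
delta(t,Rt)
E
python3 -m jog '[0,0,0,0,0,0,1,0,0,0,0,0,0,1,0,0,0,0,0,0,1,0,0,0,0,0,0,1,0,0,0,0,0,0,1,0,0,0,0,0,0,1,0,0,0,0,0,0,1]' 40
```

```text
clock: 3.23
tool_pos: [0.5671, 0.2294, 0.1273]
orientation: [2.702, -0.0, 1.77]
force: [0.1, -0.7, -0.0]
width: 1.003
shift [-0.0002 -0.0005  0.0013] turn [ 0.003   0.0015 -0.0034] dist 0.001 deg 0.3
clock: 3.82
tool_pos: [0.5677, 0.2291, 0.1267]
orientation: [2.702, -0.0, 1.769]
force: [2.5, 1.1, -0.0]
width: 0.156
```

```bash
python3 -m jog '[0,0,0,0,0,0,1,0,0,0,0,0,0,1,0,0.001,-0.003,0,0,0,1,0,0.004,-0.009,0,0,0,1,0,0.010,-0.021,0,0,0,1,0,0.019,-0.040,0,0,0,1,0,0.029,-0.063,0,0,0,1,0,0.040,-0.086,0,0,0,1,0,0.049,-0.104,0,0,0,1,0,0.054,-0.115,0,0,0,1,0,0.055,-0.118,0,0,0,1,0,0.055,-0.118,0,0,0,1]' 120
python3 - <<'E'
from h import *
s=arm.sense();print(s['force'],s['ft_torque'])
c=snap('top','t3.png');snap('scene','s3.png');snap('wrist','w3.png')
a=cv2.imread('pics/t3.png')[150:270,200:330];b=cv2.imread('pics/s3.png')[80:240,290:460]
cv2.imwrite('pics/m3.png',np.hstack([cv2.resize(a,(400,370),interpolation=2),cv2.resize(b,(393,370),interpolation=2)]))
# target over bin
for yaw in (-7,):
    Rt=sieveR(yaw); g=np.array([.601,-.2905,.115+.14]); t=g+.020*Rt[:,2]; print(t); delta(t,Rt)
E
```

```text
clock: 4.82
tool_pos: [0.5663, 0.2289, 0.2566]
orientation: [2.704, -0.0, 1.769]
force: [0.3, -1.0, -9.2]
width: 0.145
[ 0.31124857 -0.97822976 -9.16175855] [-0.14974402  1.00426095 -0.02301967]
[ 0.609389   -0.29153004  0.236874  ]
shift [-0.5186 -0.0618 -0.0091] turn [-0.0017 -0.135   0.2906] dist 0.522 deg 18.4
```

View pics/m3.png

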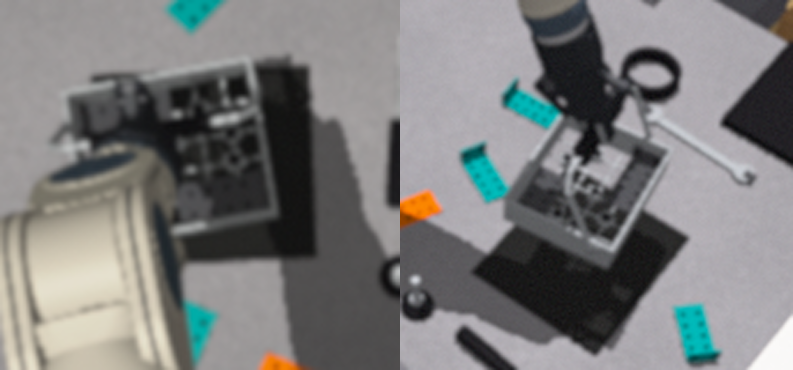

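View pics/w3.png

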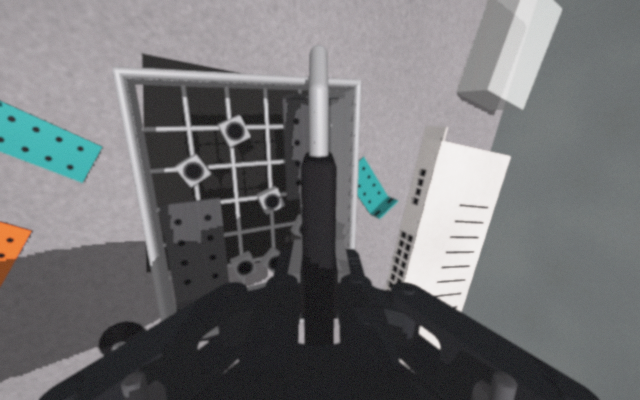

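Held level, with the load aboard. Now a smooth carry to the bin in two halves.

```bash
python3 -m jog '[-0.006,-0.001,0,0,-0.002,0.003,1,-0.018,-0.002,0,0,-0.005,0.010,1,-0.036,-0.004,-0.001,0,-0.009,0.020,1,-0.060,-0.007,-0.001,0,-0.016,0.033,1,-0.090,-0.011,-0.002,0,-0.023,0.050,1,-0.122,-0.015,-0.002,0,-0.032,0.068,1,-0.156,-0.019,-0.003,0,-0.040,0.087,1,-0.188,-0.022,-0.003,0,-0.049,0.105,1,-0.216,-0.026,-0.004,0,-0.056,0.120,1,-0.240,-0.029,-0.004,0,-0.062,0.134,1,-0.254,-0.030,-0.004,0,-0.066,0.142,1,-0.260,-0.031,-0.004,0,-0.067,0.145,1]'
python3 - <<'E'
from h import *
s=arm.sense();print(s['joint_pos'].round(2))
Rt=sieveR(-7); g=np.array([.601,-.2905,.118+.14]); t=g+.020*Rt[:,2]; print(t); delta(t,Rt)
E
```

```text
clock: 5.97
tool_pos: [0.5887, -0.035, 0.2464]
orientation: [2.705, 0.0, 1.605]
force: [-0.2, 0.8, -7.3]
width: 0.143
[-0.26  0.05 -0.29  0.81  0.13  1.3 ]
[ 0.609389   -0.29153004  0.239874  ]
shift [-0.2571  0.0079  0.0109] turn [ 0.0008 -0.0662  0.1421] dist 0.257 deg 9.0
```

```bash
python3 -m jog '[-0.006,0,0,0,-0.002,0.003,1,-0.018,0.001,0.001,0,-0.005,0.010,1,-0.036,0.001,0.001,0,-0.009,0.020,1,-0.060,0.002,0.002,0,-0.016,0.033,1,-0.090,0.003,0.004,0,-0.023,0.050,1,-0.122,0.004,0.005,0,-0.032,0.068,1,-0.156,0.005,0.006,0,-0.040,0.087,1,-0.188,0.006,0.008,0,-0.049,0.105,1,-0.216,0.007,0.009,0,-0.056,0.120,1,-0.238,0.007,0.010,0,-0.062,0.134,1,-0.251,0.008,0.011,0,-0.066,0.140,1,-0.257,0.008,0.011,0,-0.066,0.142,1]'
python3 -m jog '[0,0,0,0,0,0,1]'
python3 - <<'E'
from h import *
s=arm.sense();print(s['joint_pos'].round(2),s['force'])
Rt=sieveR(-7); g=np.array([.601,-.2905,.118+.14]); t=g+.020*Rt[:,2]; delta(t,Rt)
snap('top','t4.png');snap('scene','s4.png');snap('wrist','w4.png')
a=cv2.imread('pics/t4.png')[120:260,340:500];b=cv2.imread('pics/s4.png')[160:380,150:370]
cv2.imwrite('pics/m4.png',np.hstack([cv2.resize(a,(420,368),interpolation=2),cv2.resize(b,(368,368),interpolation=2)]))
E
```

```text
clock: 6.97
tool_pos: [0.6109, -0.2898, 0.2397]
orientation: [2.704, -0.001, 1.451]
force: [-0.2, 0.8, -7.5]
width: 0.143
clock: 7.05
tool_pos: [0.6108, -0.2888, 0.2398]
orientation: [2.704, -0.001, 1.452]
force: [0.3, 0.6, -7.4]
width: 0.145
[-0.66  0.22 -0.1   0.87  0.22  1.07] [ 0.26963852  0.57345628 -7.41628199]
shift [-0.0029 -0.0009 -0.0005] turn [ 0.0009 -0.0029  0.0027] dist 0.003 deg 0.2
```

View pics/m4.png

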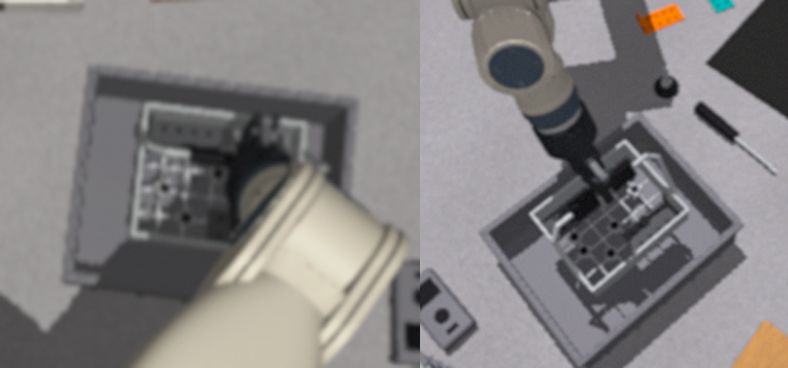

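View pics/w4.png

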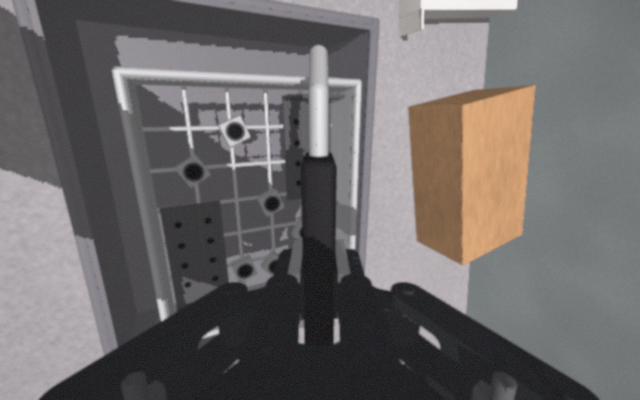

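Sieve centred over the bin, about 18 mm above the rim, with all the nuts still on their crossings. I'll start with a moderate side-to-side shake.

```bash
python3 -m jog '[0.018,0,0,0,0,0,1,0,0,0,0,0,0,1,-0.018,0,0,0,0,0,1,0,0,0,0,0,0,1,0.018,0,0,0,0,0,1,0,0,0,0,0,0,1,-0.018,0,0,0,0,0,1,0,0,0,0,0,0,1,0.018,0,0,0,0,0,1,0,0,0,0,0,0,1,-0.018,0,0,0,0,0,1,0,0,0,0,0,0,1]'
python3 - <<'E'
from h import *
s=arm.sense();print(s['force'],s['joint_vel'].round(2))
snap('scene','s5.png');snap('wrist','w5.png')
b=cv2.imread('pics/s5.png')[180:380,170:370]
cv2.imwrite('pics/m5.png',np.hstack([cv2.resize(b,(400,400),interpolation=2),cv2.imread('pics/w5.png')[:,90:490]]))
E
```

```text
clock: 8.2
tool_pos: [0.6109, -0.2914, 0.2408]
orientation: [2.703, 0.002, 1.451]
force: [0.0, -0.9, -7.3]
width: 0.143
[ 4.04480322e-03 -9.24787265e-01 -7.26034289e+00] [ 0.38 -0.18 -0.26 -0.13 -0.11  0.39]
```

View pics/m5.png

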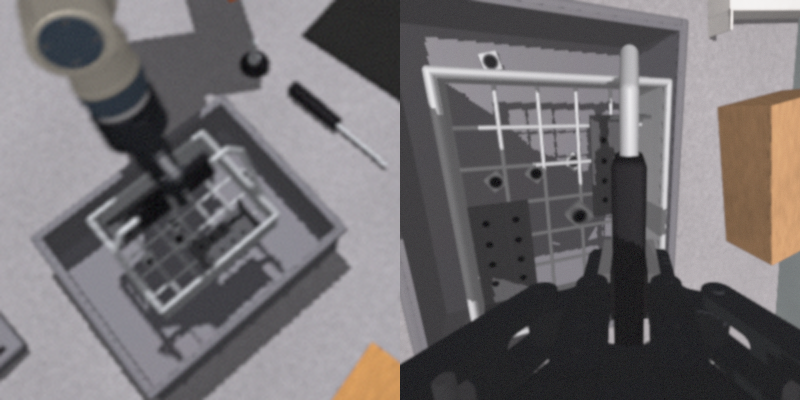

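One shake already dropped several nuts: those at (490,60), (495,182) and (535,173) of the composite lie in the bin. One still seems to be in the sieve at (580,215), and the sieve is still level. Second shake, with a small fore-aft part.

```bash
python3 -m jog '[0.018,0.010,0.005,0,0,0,1,0,0,0,0,0,0,1,-0.018,-0.010,-0.005,0,0,0,1,0,0,0,0,0,0,1,0.018,-0.010,-0.005,0,0,0,1,0,0,0,0,0,0,1,-0.018,0.010,0.005,0,0,0,1,0,0,0,0,0,0,1,0.018,0,0,0,0,0,1,0,0,0,0,0,0,1,-0.018,0,0,0,0,0,1,0,0,0,0,0,0,1]'
python3 -m jog '[0,0,0,0,0,0,1,0,0,0,0,0,0,1]'
python3 - <<'E'
from h import *
s=arm.sense();print(s['force'],s['joint_vel'].round(2))
snap('scene','s6.png');snap('wrist','w6.png')
b=cv2.imread('pics/s6.png')[180:380,170:370]
cv2.imwrite('pics/m6.png',np.hstack([cv2.resize(b,(300,300),interpolation=2),np.zeros((300,0,3),np.uint8),cv2.resize(cv2.imread('pics/w6.png')[20:320,90:390],(500,500),interpolation=2)[:300]]) if 0 else cv2.resize(cv2.imread('pics/w6.png')[20:320,90:390],(600,600),interpolation=2))
cv2.imwrite('pics/m6b.png',cv2.resize(b,(600,600),interpolation=2))
E
```

```text
clock: 9.3
tool_pos: [0.6109, -0.2918, 0.2407]
orientation: [2.703, 0.002, 1.451]
force: [0.3, -2.5, -6.5]
width: 0.143
clock: 9.47
tool_pos: [0.6109, -0.2869, 0.2408]
orientation: [2.703, -0.001, 1.455]
force: [0.6, -0.3, -7.0]
width: 0.149
[ 0.64781834 -0.30828717 -7.03915911] [-0.01  0.    0.01 -0.01 -0.01 -0.01]
```

View pics/m6.png

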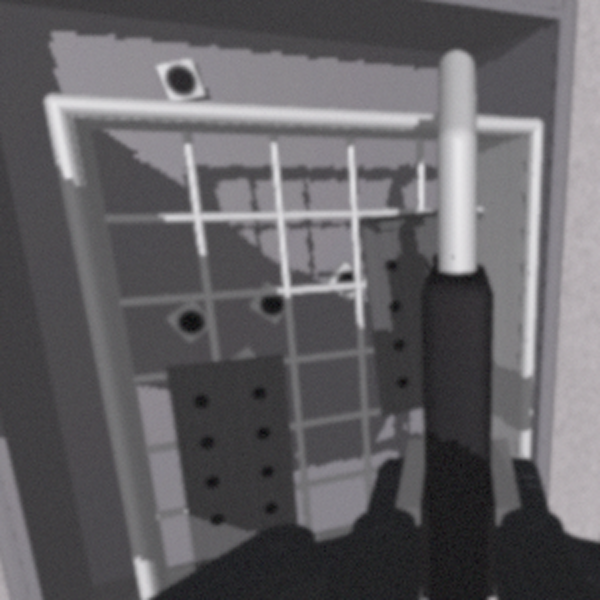

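View pics/m6b.png

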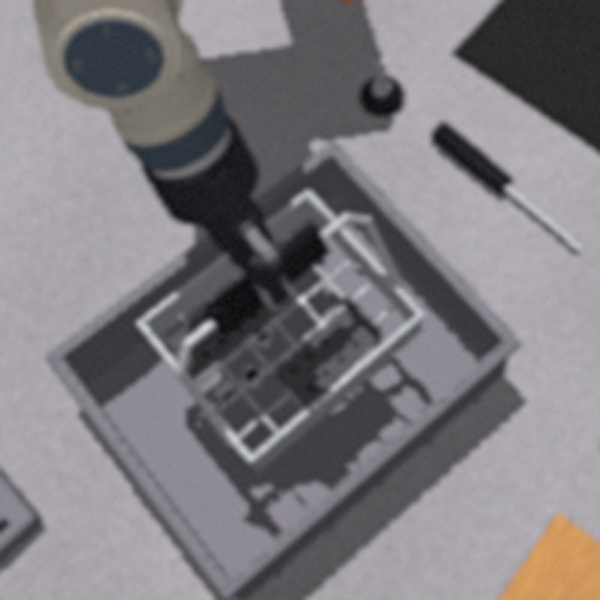

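At least four nuts are visible in the bin through the mesh, at (180,80), (190,320), (270,303) and (345,275). Shaking some more, with a larger fore-aft part.

```bash
python3 -m jog '[0.020,0.014,0.006,0,0,0,1,0,0,0,0,0,0,1,-0.020,-0.014,-0.006,0,0,0,1,0,0,0,0,0,0,1,0.020,-0.014,-0.006,0,0,0,1,0,0,0,0,0,0,1,-0.020,0.014,0.006,0,0,0,1,0,0,0,0,0,0,1,0.020,0.014,0.006,0,0,0,1,0,0,0,0,0,0,1,-0.020,-0.014,-0.006,0,0,0,1,0,0,0,0,0,0,1]'
python3 -m jog '[0.022,0,0,0,0,0,1,0,0,0,0,0,0,1,-0.022,0,0,0,0,0,1,0,0,0,0,0,0,1,0.022,0,0,0,0,0,1,0,0,0,0,0,0,1,-0.022,0,0,0,0,0,1,0,0,0,0,0,0,1,0,0,0,0,0,0,1,0,0,0,0,0,0,1]'
python3 - <<'E'
from h import *
s=arm.sense();print(s['force'],s['joint_vel'].round(2))
f=[]
snap('scene','s7.png');snap('wrist','w7.png'); print(arm.sense()['force'])
cv2.imwrite('pics/m7.png',cv2.resize(cv2.imread('pics/w7.png')[20:320,90:390],(600,600),interpolation=2))
b=cv2.imread('pics/s7.png')[180:380,170:370]
cv2.imwrite('pics/m7b.png',cv2.resize(b,(600,600),interpolation=2))
E
```

```text
clock: 10.57
tool_pos: [0.6069, -0.2938, 0.2399]
orientation: [2.706, 0.002, 1.446]
force: [0.1, -2.3, -6.1]
width: 0.14
clock: 11.4
tool_pos: [0.6107, -0.2877, 0.2404]
orientation: [2.704, -0.001, 1.454]
force: [0.2, 0.7, -6.0]
width: 0.146
[ 0.18865755  0.67122123 -6.02904234] [-0.    0.    0.01 -0.01 -0.03 -0.01]
[-0.1036131   0.16606346 -7.41688896]
```

View pics/m7.png

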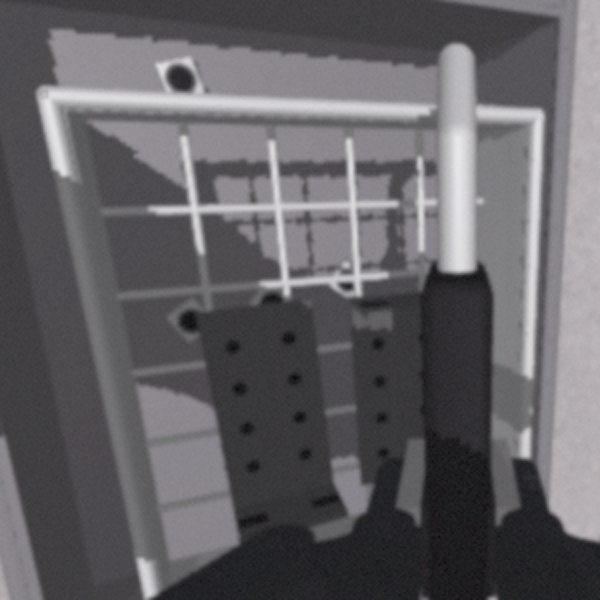

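View pics/m7b.png

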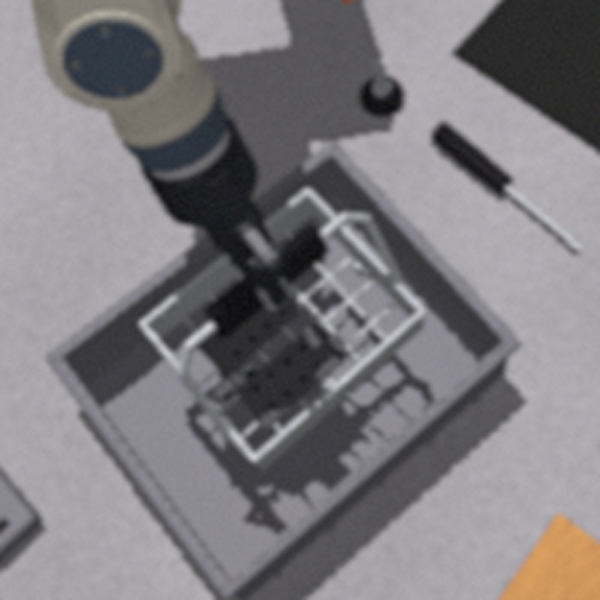

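```bash
python3 - <<'E'
from h import *
b=cv2.imread('pics/s7.png')[235:340,210:315]
b=cv2.convertScaleAbs(b,alpha=2.0,beta=-60)
cv2.imwrite('pics/m8.png',cv2.resize(b,(600,600),interpolation=2))
E
```

```text
(no output)
```

View pics/m8.png

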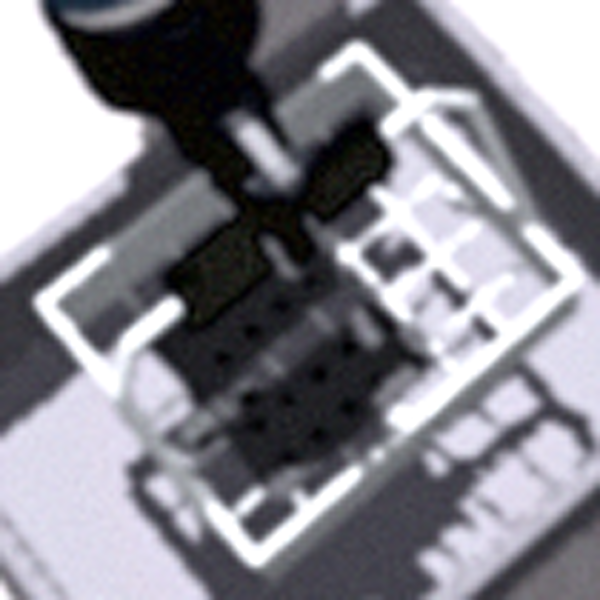

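No nut is visible in the sieve. Next: raise it and carry it clear, so I can count the nuts in the bin.

```bash
python3 - <<'E'
from h import *
delta([.589,-.02,.275],sieveR(3))
E
```

```text
shift [ 0.2638 -0.0336 -0.0536] turn [ 0.0019  0.0711 -0.1543] dist 0.271 deg 9.7
```

```bash
python3 -m jog '[0.006,0,-0.001,0,0.002,-0.003,1,0.018,-0.002,-0.004,0,0.005,-0.010,1,0.036,-0.005,-0.007,0,0.009,-0.020,1,0.060,-0.008,-0.012,0,0.016,-0.035,1,0.090,-0.012,-0.018,0,0.024,-0.052,1,0.122,-0.016,-0.024,0,0.033,-0.071,1,0.156,-0.020,-0.031,0,0.042,-0.091,1,0.188,-0.024,-0.038,0,0.051,-0.110,1,0.216,-0.028,-0.044,0,0.058,-0.126,1,0.242,-0.031,-0.049,0,0.066,-0.142,1,0.257,-0.033,-0.052,0,0.070,-0.151,1,0.264,-0.034,-0.054,0.002,0.071,-0.154,1]'
python3 - <<'E'
from h import *
snap('scene','s9.png');snap('wrist','w9.png');snap('top','t9.png')
b=cv2.imread('pics/s9.png')[220:390,180:350];a=cv2.imread('pics/t9.png')[130:250,350:490]
cv2.imwrite('pics/m9.png',np.hstack([cv2.resize(b,(400,400),interpolation=2),cv2.resize(a,(400,400),interpolation=2)]))
E
```

```text
clock: 12.5
tool_pos: [0.5872, -0.016, 0.276]
orientation: [2.705, -0.001, 1.627]
force: [0.7, -1.3, -7.9]
width: 0.145
```

View pics/m9.png

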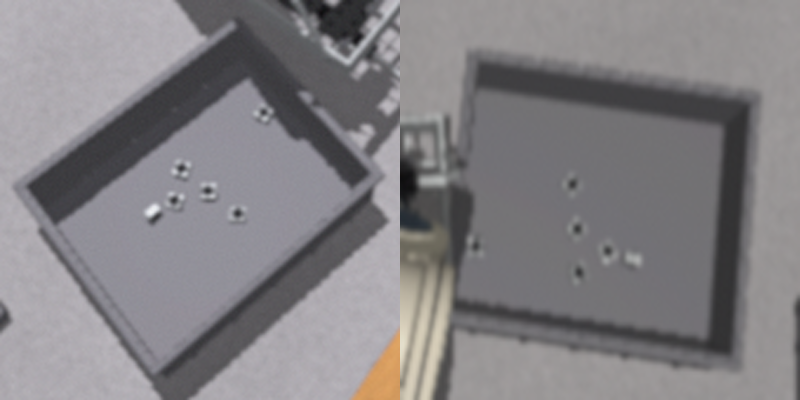

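View pics/w9.png

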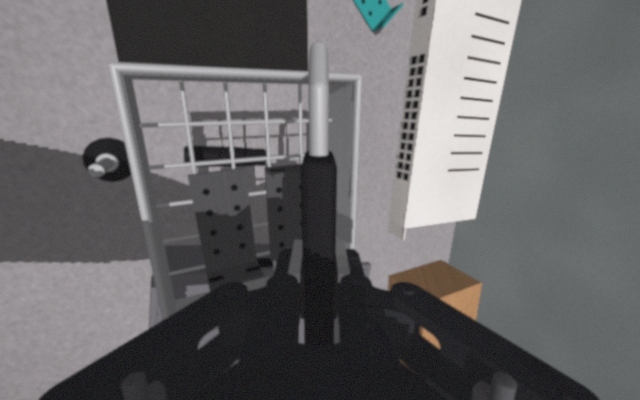

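View pics/s9.png

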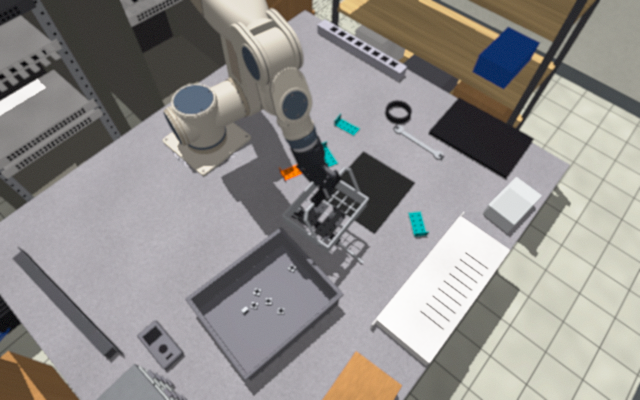

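All six nuts are in the bin: five flat and one on its side, in both views. Now I'll re-measure the mat with no sieve on it, and the held sieve from the wrist rim corners.

```bash
python3 - <<'E'
from h import *
c=arm.camera('top');cs=arm.camera('scene')
for n,cam,roi in (('t9',c,(215,155,320,250)),('s9',cs,(325,140,425,240))):
    im=cv2.imread(f'pics/{n}.png');x0,y0,x1,y1=roi
    m=(im[y0:y1,x0:x1].max(2)<60).astype(np.uint8)*255
    cv2.imwrite(f'pics/mask_{n}.png',cv2.resize(np.hstack([im[y0:y1,x0:x1],cv2.merge([m]*3)]),None,fx=4,fy=4,interpolation=0))
E
```

```text
(no output)
```

View pics/mask_t9.png

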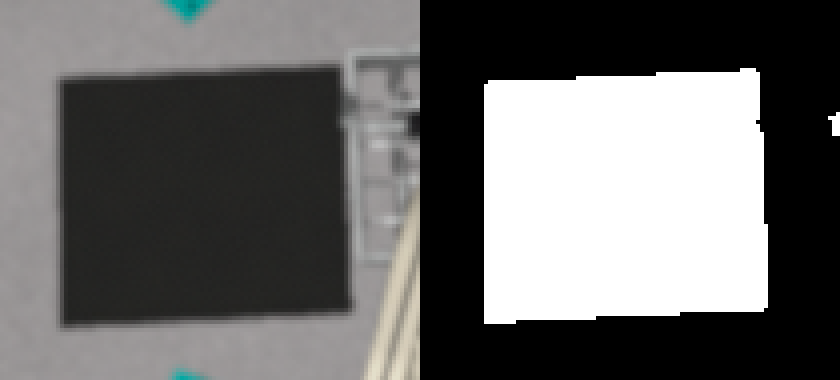

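View pics/mask_s9.png

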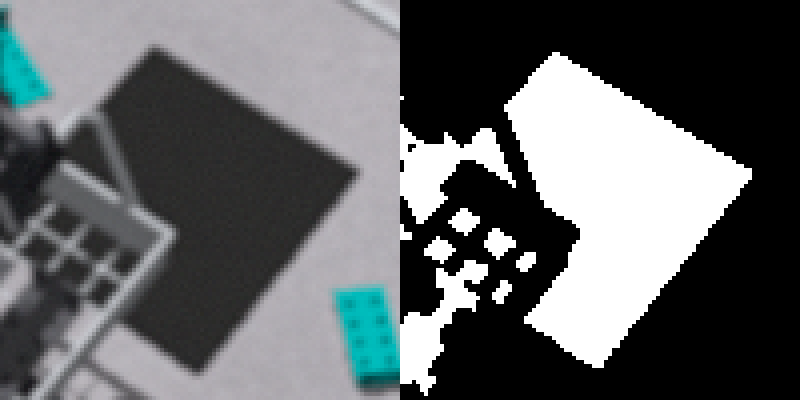

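```bash
python3 - <<'E'
from h import *
c=arm.camera('top');im=cv2.imread('pics/t9.png')
for th in (75,90,100):
    x0,y0,x1,y1=215,155,303,250
    m=(im[y0:y1,x0:x1].max(2)<th).astype(np.uint8)
    m=cv2.morphologyEx(m,cv2.MORPH_OPEN,np.ones((9,9),np.uint8))
    k=max(cv2.findContours(m,0,1)[0],key=cv2.contourArea)[:,0]
    P=np.array([hit(c,u+x0,v+y0,.004)[:2] for u,v in k],np.float32)
    r=cv2.minAreaRect(P); M=cv2.moments(P.reshape(-1,1,2)); 
    print(th,np.round(r,4) if 0 else r, 'centroid',M['m10']/M['m00'],M['m01']/M['m00'])
# predicted rim corners in wrist pic w9 (nominal grasp)
cw=arm.camera('wrist');T=np.array(cw['tool_from_camera'])
# sieve pose in tool frame nominal: grip at z=-.020
A=np.array([[0,.9063,.4226],[1,0,0],[0,.4226,-.9063]])  # tool axes in sieve
for p in ([.078,.093,.045],[-.078,.093,.045],[-.078,-.093,.045]):
    q=A.T@(np.array(p)-[0,0,.14])+[0,0,-.02]; print(p,np.round(proj(cw,q,T),1))
for f in ('w2','w3','w4','w9'):
    g=cv2.imread(f'pics/{f}.png')
    cv2.imwrite(f'pics/r_{f}.png',cv2.resize(g[45:100,95:375],None,fx=2.8,fy=2.6,interpolation=2))
a=np.vstack([cv2.imread(f'pics/r_{f}.png') for f in ('w2','w3','w4','w9')]);cv2.imwrite('pics/rr.png',a);print(a.shape)
E
```

```text
75 ((0.5713174343109131, 0.22208264470100403), (0.21503204107284546, 0.2443522810935974), 3.842439889907837) centroid 0.571550097268814 0.22208475199026234
90 ((0.571661651134491, 0.22192440927028656), (0.21683450043201447, 0.2458501160144806), 3.5356757640838623) centroid 0.5714389521452005 0.22270984608626412
100 ((0.5717264413833618, 0.22125498950481415), (0.21853326261043549, 0.24589382112026215), 3.1723830699920654) centroid 0.5716255198321978 0.22218227722904532
[0.078, 0.093, 0.045] [359.6  84.1]
[-0.078, 0.093, 0.045] [120.3  72.9]
[-0.078, -0.093, 0.045] [170.5 345.4]
(572, 784, 3)
```

View pics/rr.png

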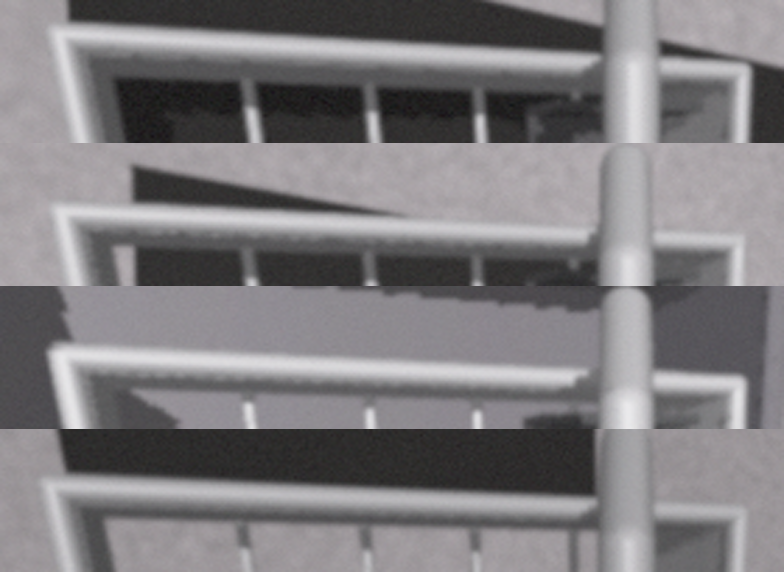

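```bash
python3 - <<'E'
from h import *
from scipy.optimize import least_squares
cw=arm.camera('wrist');T=np.array(cw['tool_from_camera'])
A=np.array([[0,.9063,.4226],[1,0,0],[0,.4226,-.9063]])
pts=[[-.078,.093,.045],[.078,.093,.045]]
obs={'w3':[(95+52/2.8,45+(205-143)/2.6),(95+745/2.8,45+(236-143)/2.6)],'w4':[(95+48/2.8,45+(346-286)/2.6),(95+745/2.8,45+(376-286)/2.6)],'w9':[(95+42/2.8,45+(478-429)/2.6),(95+746/2.8,45+(509-429)/2.6)]}
def f(v,o):
    r=[]
    for p,q in zip(pts,o):
        w=A.T@(np.array(p)-[0,0,.14]); w=R.from_rotvec([0,v[0],0]).apply(w)+[v[1],0,-.02+v[2]]
        r+=list(np.array(proj(cw,w,T))-q)
    return r
for k,o in obs.items():
    s=least_squares(lambda v:f(v,o),[0,0,0],x_scale=[.01,.001,.001]); print(k,'roll deg',np.degrees(s.x[0]).round(2),'slide mm',(s.x[1:]*1e3).round(1),'res',s.fun.round(1))
    s=least_squares(lambda v:f([v[0],0,0],o),[0]); print('   roll only',np.degrees(s.x[0]).round(2),'res',s.fun.round(1))
E
python3 - <<'E'
import cv2
g=cv2.imread('pics/w9.png');cv2.imwrite('pics/w9c.png',cv2.resize(g[50:310,100:380],None,fx=2.3,fy=2.3,interpolation=2))
E
```

```text
w3 roll deg 0.42 slide mm [ 1.  -4.4] res [-0.1  0.  -0.5 -0. ]
   roll only 1.78 res [ 2.6  0.2 -0.8 -2.2]
w4 roll deg 0.82 slide mm [ 0.9 -4.8] res [-0.   0.  -0.3 -0. ]
   roll only 2.2 res [ 3.   0.  -0.6 -2.4]
w9 roll deg 1.39 slide mm [ 2.3 -4.9] res [-0.   0.  -0.3 -0. ]
   roll only 3.49 res [ 2.   1.4 -0.4 -2.6]
```

View pics/w9c.png

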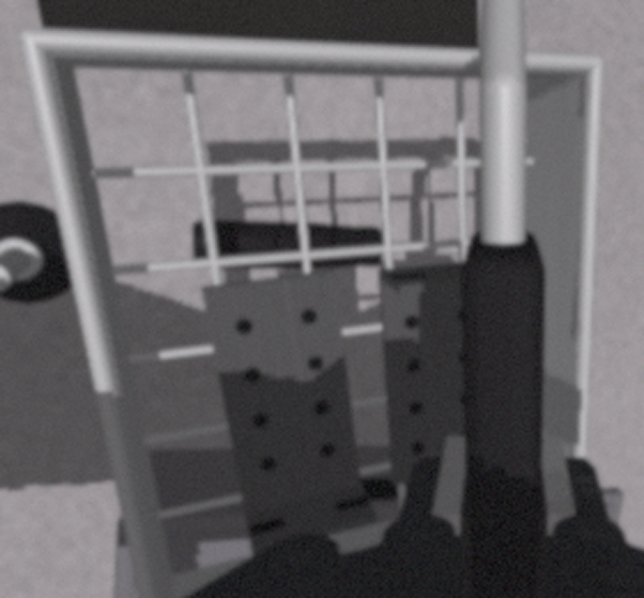

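The sieve rolled about 1° in the jaws (+y side up). I'll trim that with the tool. Next is the carry to just above the mat centre.

```bash
cat >> h.py <<'E'
def place(z):
    y=3.6; Rz=R.from_euler('z',y,degrees=True).as_matrix()
    Rt=sieveR(y)@R.from_rotvec([0,-.017,0]).as_matrix()
    p=np.array([.5716,.222,0])+Rz@np.array([.0099,-.001,0]); p[2]=z
    return p,Rt
E
python3 - <<'E'
from h import *
delta(*place(.18))
E
```

```text
shift [ 0.2422 -0.0354  0.0882] turn [-0.001  -0.0121 -0.0117] dist 0.26 deg 1.0
```

```bash
python3 -m jog '[0.006,-0.001,0.002,0,0,0,1,0.018,-0.003,0.006,0,-0.001,-0.001,1,0.036,-0.005,0.013,0,-0.002,-0.002,1,0.058,-0.009,0.021,0,-0.003,-0.003,1,0.085,-0.012,0.031,0,-0.004,-0.004,1,0.114,-0.017,0.041,0,-0.006,-0.006,1,0.143,-0.021,0.052,0,-0.007,-0.007,1,0.172,-0.025,0.063,0,-0.009,-0.009,1,0.200,-0.029,0.073,0,-0.010,-0.010,1,0.222,-0.032,0.081,0,-0.011,-0.011,1,0.236,-0.034,0.086,0,-0.012,-0.012,1,0.242,-0.035,0.088,0,-0.012,-0.012,1]'
python3 -m jog '[0,0,0,0,0,0,1,0,0,0,0,0,0,1]'
python3 - <<'E'
from h import *
delta(*place(.135))
snap('scene','s10.png');snap('wrist','w10.png')
b=cv2.imread('pics/s10.png')[100:260,300:460]
cv2.imwrite('pics/m10.png',cv2.resize(b,(560,560),interpolation=2))
E
```

```text
clock: 13.9
tool_pos: [0.5807, 0.2244, 0.179]
orientation: [2.708, 0.015, 1.63]
force: [-0.1, -0.2, -7.0]
width: 0.151
clock: 14.07
tool_pos: [0.5815, 0.2221, 0.1806]
orientation: [2.706, 0.016, 1.628]
force: [0.6, -1.2, -6.5]
width: 0.143
shift [ 0.0002 -0.0192  0.0413] turn [-0.0007 -0.0005  0.0018] dist 0.046 deg 0.1
```

View pics/m10.png

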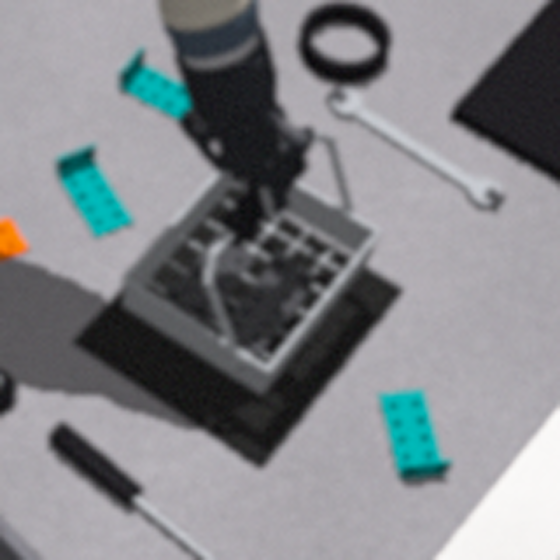

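View pics/w10.png

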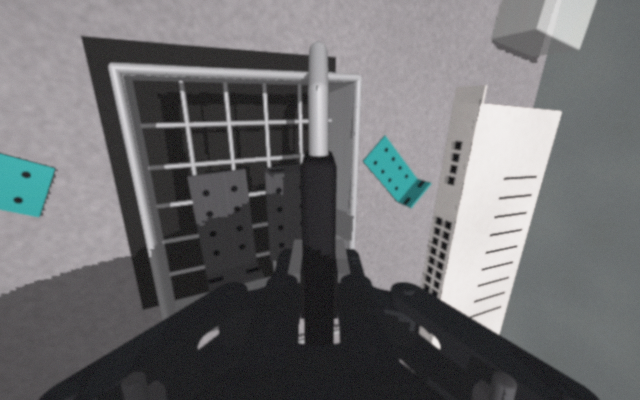

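Sieve above the mat and looking square. Descending slowly.

```bash
python3 -m jog '[0,-0.001,0.002,0,0,0,1,0,-0.003,0.006,0,0,0,1,0,-0.006,0.012,0,0,0,1,0,-0.009,0.019,0,0,0.001,1,0,-0.012,0.026,0,0,0.002,1,0,-0.015,0.032,0,0,0.002,1,0,-0.017,0.036,0,0,0.002,1,0,-0.018,0.039,0,0,0.002,1,0,-0.019,0.040,0,0,0.002,1,0,-0.019,0.041,0,0,0.002,1,0,-0.019,0.041,0,0,0.002,1]'
python3 -m jog '[0,-0.0005,0.001,0,0,0,1,0,-0.001,0.002,0,0,0,1,0,-0.0015,0.003,0,0,0,1,0,-0.0015,0.003,0,0,0,1]'
python3 - <<'E'
from h import *
delta(*place(.127))
E
```

```text
clock: 15.08
tool_pos: [0.5818, 0.2217, 0.1356]
orientation: [2.705, 0.015, 1.626]
force: [-0.2, 0.5, -6.2]
width: 0.142
clock: 15.42
tool_pos: [0.5814, 0.2215, 0.132]
orientation: [2.706, 0.015, 1.626]
force: [-0.3, -0.0, -6.5]
width: 0.144
shift [ 0.0002 -0.0019  0.0046] turn [-0.0006 -0.0006 -0.0004] dist 0.005 deg 0.1
```

```bash
python3 -m jog '[0,-0.0005,0.001,0,0,0,1,0,-0.001,0.002,0,0,0,1,0,-0.001,0.002,0,0,0,1]'
python3 -m jog '[0,-0.0004,0.001,0,0,0,1,0,-0.0004,0.001,0,0,0,1]'
python3 -m jog '[0,-0.0004,0.001,0,0,0,1,0,-0.0004,0.001,0,0,0,1]'
python3 - <<'E'
from h import *
s=arm.sense();print(s['force'],s['ft_torque'])
delta(*place(.127)); snap('wrist','w11.png');snap('scene','s11.png')
b=cv2.imread('pics/s11.png')[130:250,310:430]
cv2.imwrite('pics/m11.png',cv2.resize(b,(600,600),interpolation=2))
E
```

```text
clock: 15.67
tool_pos: [0.5813, 0.2215, 0.1296]
orientation: [2.706, 0.015, 1.626]
force: [-0.5, 0.4, -7.1]
width: 0.144
clock: 15.83
tool_pos: [0.5815, 0.2215, 0.1287]
orientation: [2.706, 0.015, 1.626]
force: [0.2, -0.1, -6.9]
width: 0.147
clock: 16.0
tool_pos: [0.5817, 0.2215, 0.1278]
orientation: [2.705, 0.015, 1.626]
force: [-0.0, -0.0, -6.0]
width: 0.145
[-0.02879628 -0.017735   -5.98258374] [-0.13267924  0.8450619   0.04099767]
shift [ 0.0002 -0.0005  0.0007] turn [-0.0001 -0.0006 -0.0005] dist 0.001 deg 0.0
```

View pics/m11.png

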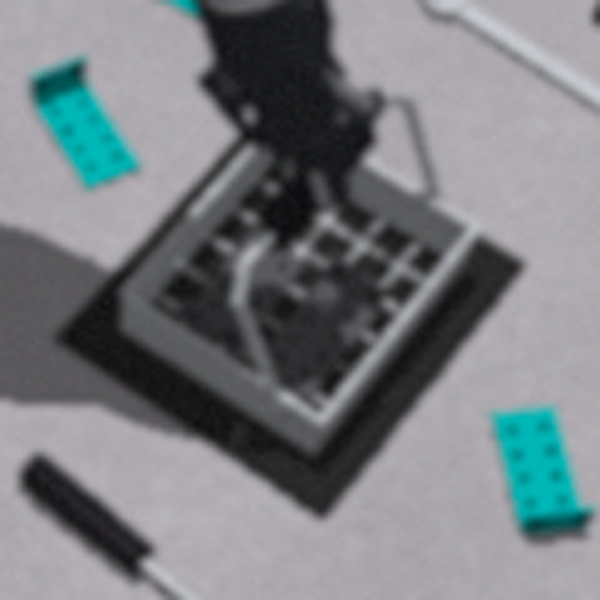

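```bash
python3 -m jog '[0,-0.0004,0.001,0,0,0,1,0,-0.0004,0.001,0,0,0,1]'
python3 -m jog '[0,-0.0004,0.001,0,0,0,1,0,-0.0004,0.001,0,0,0,1]'
python3 -m jog '[0,-0.0004,0.001,0,0,0,1,0,-0.0004,0.001,0,0,0,1]'
```

```text
clock: 16.27
tool_pos: [0.5821, 0.2217, 0.1274]
orientation: [2.704, 0.014, 1.627]
force: [-0.9, 0.7, -0.0]
width: 0.144
clock: 16.43
tool_pos: [0.5824, 0.2221, 0.1271]
orientation: [2.703, 0.014, 1.627]
force: [-5.1, 3.9, 4.8]
width: 0.15
clock: 16.6
tool_pos: [0.5828, 0.2223, 0.127]
orientation: [2.701, 0.013, 1.627]
force: [-7.5, 4.2, 10.8]
width: 0.145
```

Contact made, weight on the mat. Ease back 1.5 mm, soften the grip so it settles, then look before letting go.

```bash
python3 -m jog '[0,0.0004,-0.001,0,0,0,1,0,0.0006,-0.0015,0,0,0,1,0,0.0006,-0.0015,0,0,0,1,0,0.0006,-0.0015,0,0,0,1]' 20
python3 - <<'E'
from h import *
c=snap('top','t12.png');cs=snap('scene','s12.png');cw=snap('wrist','w12.png')
a=cv2.imread('pics/t12.png')[160:250,215:315]
cv2.imwrite('pics/m12.png',np.hstack([cv2.resize(a,(400,360),interpolation=2),cv2.resize(cv2.imread('pics/s12.png')[140:235,325:420],(360,360),interpolation=2)]))
E
```

```text
clock: 16.93
tool_pos: [0.5825, 0.2219, 0.1271]
orientation: [2.703, 0.014, 1.627]
force: [-0.7, 3.3, 6.7]
width: 0.144
```

View pics/m12.png

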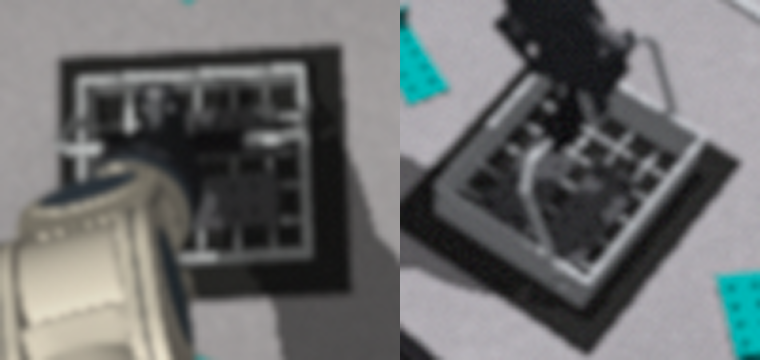

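View pics/w12.png

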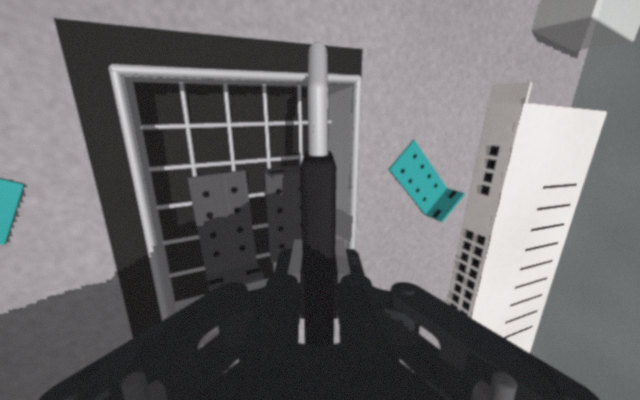

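```bash
python3 - <<'E'
from h import *
t=cv2.imread('pics/t12.png')
cv2.imwrite('pics/c12.png',cv2.resize(t[165:240,220:312],None,fx=8,fy=8,interpolation=cv2.INTER_CUBIC))
E
```

```text
(no output)
```

View pics/c12.png

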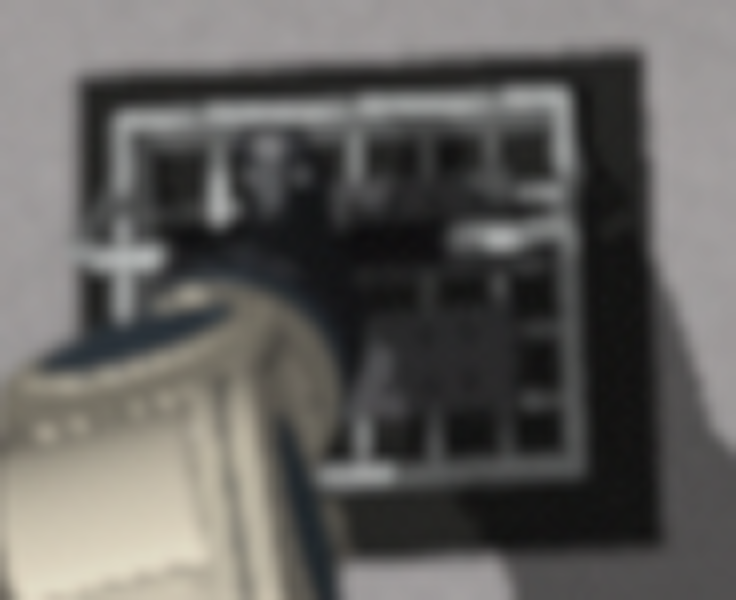

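```bash
python3 - <<'E'
from h import *
c=arm.camera('top')
def H(u,v,z): return hit(c,220+(u+.5)/8-.5,165+(v+.5)/8-.5,z)[:2]
S=[H(108,108,.049),H(572,85,.049),H(588,476,.049)]
M=[H(80,78,.004),H(642,50,.004),H(660,543,.004)]
for n,P in(('sieve',S),('mat',M)):
    P=np.array(P); e=P[0]-P[1];f=P[1]-P[2]
    print(n,'edges',np.linalg.norm(e).round(4),np.linalg.norm(f).round(4),'ctr',((P[0]+P[2])/2).round(4),'yaw',np.degrees(np.arctan2(e[1],e[0])).round(2)-90,np.degrees(np.arctan2(f[1],f[0])).round(2))
E
```

```text
sieve edges 0.1963 0.1665 ctr [0.5719 0.224 ] yaw 3.7099999999999937 3.95
mat edges 0.2461 0.2164 ctr [0.572 0.222] yaw 3.719999999999999 3.5
```

The sieve centre measures (0.572, 0.224) against the mat's (0.572, 0.222), and both yaws are about 3.7°. That's centred and square, so I'm letting go and backing out along the fingers.

```bash
python3 -m jog '[0,0,0,0,0,0,0.5,0,0,0,0,0,0,0,0,0,0,0,0,0,-1,0,0,0,0,0,0,-1,0,0,0,0,0,0,-1,0,0,0,0,0,0,-1,0,0,0,0,0,0,-1]'
python3 -m jog '[0,0,-0.008,0,0,0,-1,0,0,-0.022,0,0,0,-1,0,0,-0.045,0,0,0,-1,0,0,-0.075,0,0,0,-1,0,0,-0.105,0,0,0,-1,0,0,-0.135,0,0,0,-1,0,0,-0.160,0,0,0,-1,0,0,-0.175,0,0,0,-1,0,0,-0.180,0,0,0,-1,0,0,-0.180,0,0,0,-1]'
python3 - <<'E'
from h import *
delta([.43,-.2,.33],sieveR(-25))
E
```

```text
clock: 17.72
tool_pos: [0.5816, 0.2214, 0.1261]
orientation: [2.706, 0.015, 1.626]
force: [-0.8, -0.2, -0.3]
width: 0.998
clock: 18.55
tool_pos: [0.5055, 0.2198, 0.2911]
orientation: [2.703, 0.014, 1.627]
force: [0.6, 0.6, -1.0]
width: 1.003
shift [-0.4155 -0.0754 -0.072 ] turn [ 0.0058 -0.1962  0.4516] dist 0.428 deg 28.2
```

```bash
python3 -m jog '[-0.035,0,-0.072,0,0,0,-1,-0.07,0,-0.072,0,0,0,-1,-0.105,0,-0.072,0,0,0,-1,-0.14,0,-0.072,0,0,0,-1,-0.17,0,-0.072,0,0,0,-1,-0.20,0,-0.072,0,0,0,-1,-0.22,0,-0.072,0,0,0,-1,-0.23,0,-0.072,0,0,0,-1,-0.23,0,-0.072,0,0,0,-1]'
python3 - <<'E'
from h import *
c=snap('top','t13.png');snap('scene','s13.png')
t=cv2.imread('pics/t13.png')
cv2.imwrite('pics/c13.png',cv2.resize(t[160:250,215:315],None,fx=6,fy=6,interpolation=cv2.INTER_CUBIC))
E
```

```text
clock: 19.3
tool_pos: [0.4882, -0.013, 0.3562]
orientation: [2.708, 0.014, 1.623]
force: [0.0, 0.2, 0.0]
width: 0.995
```

View pics/c13.png

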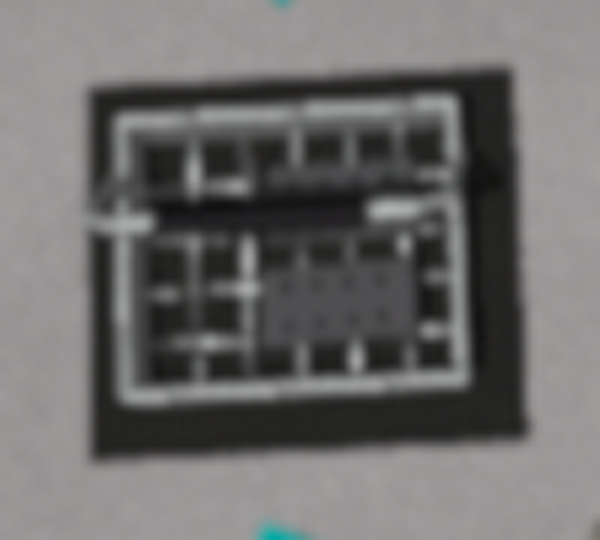

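View pics/s13.png

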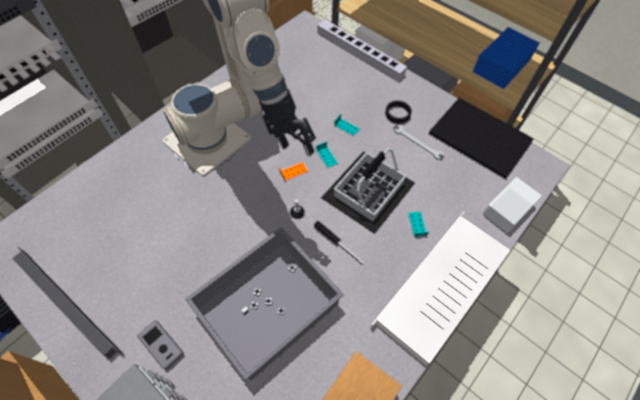

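```bash
python3 - <<'E'
from h import *
c=arm.camera('top')
def H(u,v,z): return hit(c,215+(u+.5)/6-.5,160+(v+.5)/6-.5,z)
for n,l,z in(('sieve',[(113,114),(458,95),(470,385),(118,405)],.049),('mat',[(90,88),(512,70),(528,435),(92,460)],.004)):
    P=np.array([H(u,v,z) for u,v in l]);e=P[0]+P[3]-P[1]-P[2];f=P[0]+P[1]-P[2]-P[3]
    print(n,P.mean(0).round(4),np.degrees(np.arctan2(e[1],e[0])).round(2)-90,np.degrees(np.arctan2(f[1],f[0])).round(2))
print(arm.sense()['clock'],arm.hand_in())
E
```

```text
sieve [0.5714 0.2236 0.049 ] 4.060000000000002 4.0
mat [0.5719 0.2214 0.004 ] 3.700000000000003 3.67
the job is handed in; nothing more can be done
19.45 None
```

The job is handed in at about 19.5 s of the 64 s allowed. All six square nuts are in the grey bin, and the sieve is back on the mat holding only the two rack ears.

- **Sieving:** I gripped the sieve square on the handle flats and shook it four times over the bin. With the sieve carried clear, both the scene and top pictures showed all six nuts in the bin, and they showed again in the last scene picture.
- **Placing:** The sieve's centre measures within about 2 mm of the mat's centre, and its yaw is about 0.3° off the mat's. Both are about as good as the camera calibration allows.
- **Other things:** The bystanders and the coloured brackets show no movement in the last pictures, and the gripper is clear of everything.
- **Not perfect:** The sieve rolled about 1° in the jaws during the shaking. I trimmed that out before setting it down. The ears slid within the sieve. The set-down contact peaked at about 11 N vertically, with about 8 N sideways. The force readings were too noisy to confirm the nut count by weight, so the count rests on the pictures.

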